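Settle an unbalanced wheel on the roller stand and hook in its keeper

ROBOT

A 6-joint arm with a two-finger parallel gripper is mounted at the origin on the work surface. World frame = base frame: x ahead of the robot, y to its left, z up, the work surface at z = 0. Lengths are in m, angles in rad, forces in N, time in s.
With the tool pointing down it reaches from about 0.35 to 1 m from the base axis. Payload 7.1 kg.
Tool frame: the origin (TCP) lies on the centre line of the jaws, within the pads' length; the fingertips stand 17 mm ahead of it and the grasp point (between the pads) lies 2 mm behind it (robot.tip_extent is the z of the fingertips in the tool frame, in m); z points along the fingers, y is the direction in which the jaws open and shut (so a half turn about z gives the same grasp; the last joint's range is limited). The gripper opens to 85 mm and grips with 20 to 120 N. Pads are 22 mm wide; open, the fingers measure 114 mm over their backs; the gripper's body (76 mm by 85 mm) begins 54 mm behind the grasp point. The pads swing forward as they close: fully open they stand 13 mm farther back than shut.
Start: joints at [1.294, 0.423, 1.63, -0, 1.089, -0.019], TCP at [0.159, 0.604, 0.248] pointing down, gripper open.
Joint ranges: [-3, 3], [-0.9, 2.11], [0.09, 2.58], [-1.31, 4.45], [0.11, 2.69], [-2.54, 2.54]. Speed limits (rad/s): [2.39, 2.39, 3.01, 3.14, 3.14, 3.14].

INTERFACE

Orientations are given as a 3x3 rotation matrix whose columns are the frame's x, y, z axes.
In Python, from plant import robot gives the robot as it stands. The module is installed in compiled form; this text tells all that it offers.
- The arm moves only by the tool drive_tool, never from a script. Its argument "commands" is a list that holds one entry, the list of rows, each a list of 5 numbers: the shift along the tool's x, y, z in cm, then the turn about the tool's z in degrees, then the closure, from -1 (fully open) to 1 (shut). In form: [[[dx, dy, dz, yaw, jaw], ...]]. A call has exactly 8 rows; each row shifts and turns the commanded pose from where the row before left it, along the tool's axes as they then stand; what a row does not reach is not made up. A row lasts 1/12 s, in which the tool goes at most 41.7 mm and 7.16 degrees, less where a joint would pass 70% of its speed; a pose out of reach is approached as far as the arm can. A call is refused whole if a number of a shift passes 4.17 or a number of a turn 7.16, either way. A call with a gripper value outside its range is refused whole. The fingers move at their own pace and stop on an object; "force" is the grip in N (left out, the last holds). Time passes only in rows, so rows that do not move let the fingers close, or fill a call up. It gives the time, the measured TCP pose, the force and the opening at its end, in the units of the state.
- robot.get_obs(): the state, without advancing time (a new reading comes with each control period).
- robot.camera(name): name is "side" or "top"; returns a dict with "pixels" (480x640x3 uint8, red, green, blue), "vfov" (degrees; the focal length in pixels is half the picture's height over the tangent of half this angle, whatever the lens; pixels are square), "cx", "cy" (the principal point, pixels), "origin" and "rotation" of the camera in the world. Camera axes: x right, y up, looking along -z (the intrinsics and any distortion apply to the point x, -y, -z); pixel columns grow to the right and rows downward; lengths in m; the calibration is good to about 2 mm. A picture is of the moment at which its call begins. There is no depth.
- robot.job_done(): hands the job in, once; it reports no verdict.
The state is a dict: "clock": time; "q": joint angles; "qd": joint speeds; "tau": joint torques, N m; "tool_pos": TCP position; "tcp_rot": TCP orientation; "wrist_force": force on the tool from outside, world axes, zero at the start; "wrist_torque": the same for the moment, N m; "finger_gap": opening from 0.0 (shut) to 1.0 (fully open).
Only numpy, scipy, OpenCV 4.12 (cv2) and the standard library are available. Lean on these libraries where they do the work, as an engineer would, in place of code of your own. Each camera call takes 0.05 s, during which the arm holds its last target. There are 200 camera calls.

TASK

Lift the student's unbalanced wheel out of its slotted dock and lay its axle on the rollers of the balancing stand so that its heavy side turns down; the rollers are stiff and it hangs up short, so coax the rim until the steel lug hangs straight below the axle and stays there by itself. Then fit the keeper bar over the axle: hook one end under the lip at a tilt and swing the other end down until the bar lies flat and fully home, with the lug still straight down. Leave the other things on the desk where they are and do not drop the wheel.

Things in the scene. Friction and masses are not known exactly. Their poses are not given: they have to be found in the camera images.
- stand: Fixed plywood roller stand, base 150 (x) x 220 (y) x 12 mm. Origin: centre of its underside, on the desk. The axle lies along stand x; y runs from tail post to hook post. Side plates at x -40 and 40 (8 thick, 110 long, tops at z 72); outside each, at |x| 46..60, two turning rollers, radius 14, centres at y -16 and 16, z 69.9. Keeper line: x = -53, parallel to y.
- pocket (a point): Where the wheel's centre belongs: stand (0, 0, 85); the axle has dropped between the rollers. Stand's axes. The rollers are stiff (dry friction and drag): a released wheel turns slowly lug-down but stops about 10 to 30 degrees short, and within that range stays where it is nudged.
- keeper_seat (a point): Where the middle of the keeper's underside belongs: stand (-53, 0, 98) mm, 5 above the top of the axle. Stand's axes.
- hook_slot (a point): On the hook post: stand (-53, 77, 98), on its seat (top z 98, y 68..100). Over it a lip, y 66..100, underside z 114, top z 120; back wall with its face at y 88; two cheeks 32 apart in x. The slot is open towards -y only. Stand's axes.
- tail_seat (a point): On the tail post: stand (-53, -82, 98), on its seat (top z 98, y -109..-73). A stop wall with its face at y -91 and two cheeks 32 apart in x, all 8 high, open from above: the bar cannot be slid in level. Stand's axes.
- wheel: Loose upright wooden wheel, 110 mm diameter, 16 thick, 0.36 to 0.59 kg; steel axle 16 diameter, 136 long. Origin: disc centre on the axle; x along the axle. Its heavy side is the lug's side (mass centre about 12 mm from the axle). It starts in the dock with the lug up to one side, 110 degrees from straight down. Pinch the rim from above across its 16 mm.
- lug (a point): Centre of the plain steel lug (26 diameter, 34 long, showing on both faces), 36 mm from the wheel's origin. Same axes as the wheel. Its weight can make the wheel swing in a pinch grip while it is carried (by some 30 degrees).
- dock: Fixed plywood dock, 70 (x) x 110 (y), 40 mm high: the rim stands on a saddle between two cheeks 20 apart in x, wheel centre 68 mm above the desk over the dock's origin (centre of its underside), axle along dock x.
- keeper: Loose aluminium keeper bar lying flat, 170 long (along its y) x 24 wide (x) x 8 thick, 0.12 kg, with an upright grip tab at its middle, 24 (x) x 12 (y) reaching to z 40. Origin: centre of the underside of the bar; z up. The two ends are alike. Pinch the tab across its 12 mm.
- mouse: Bystander: computer mouse 105 x 60 x 26 mm, origin at its underside.
- carton: Bystander: flat white board carton 80 x 110 x 26 mm, origin at its underside.
- tape_roll: Bystander: empty roll, 90 diameter, 24 high, origin at its underside.
- glue_bottle: Bystander: bottle 48 diameter, 100 high, origin at its underside.
- screwdriver: Bystander: screwdriver 170 long, lying, origin at its underside.
- printed_rabbit: Bystander: printed rabbit figure 52 wide, 96 high, origin at its underside.
There are look-alikes about, which are no part of the job. What is meant by the keeper is not blue, orange or yellow, and is the larger of those in its own colour.

How it is judged:
By the outcome, as a careful person would: the job done as asked, in the order asked, and still so for the second after the job is handed in, with the robot touching nothing.
It also fails if it takes over 67 s, if anything falls off the work surface, if the arm or the gripper's body presses on something with over 40 N, if the wrist force passes 120 N, or if a joint passes its speed limit or range.

## Working session

There is one attempt and no reset: what is moved stays moved. The work goes in short steps, Python scripts to look and compute and a tool call to move; the robot and the scene stay as the last step left them, time stands still between calls to the robot, and variables do not carry over. Pictures are saved under pics/ and viewed, about 8 in all and at most 12, crops included, and the job is handed in when it is done.

Besides the shell and the picture viewer there is one more tool, called after "Call:" as name(argument=value, ...) on one line, values as JSON. drive_tool: Moves the arm, as the interface text tells. Its arguments: {"type":"object","properties":{"commands":{"type":"array","items":{"type":"array","items":{"type":"array","items":{"type":"number"}}}},"force":{"type":"number"}},"required":["commands"]}

```bash
mkdir -p pics; cat > h.py <<'E'
import numpy as np, cv2
from plant import robot
def cap(n,f):
    c=robot.camera(n); cv2.imwrite('pics/'+f+'.png',c['pixels'][:,:,::-1]); 
    np.save('pics/'+f+'.npy',{k:v for k,v in c.items() if k!='pixels'},allow_pickle=True); return c
def cal(f): return np.load('pics/'+f+'.npy',allow_pickle=True).item()
def K(c): 
    f=240/np.tan(np.radians(c['vfov'])/2); return np.array([[f,0,c['cx']],[0,f,c['cy']],[0,0,1]])
def dist(c): 
    return None
def ray(c,u,v):
    k=K(c); d=np.array([(u-k[0,2])/k[0,0],-(v-k[1,2])/k[1,1],-1.]); d=np.array(c['rotation'])@d
    return np.array(c['origin']),d/np.linalg.norm(d)
def onz(c,u,v,z):
    o,d=ray(c,u,v); return o+d*(z-o[2])/d[2]
def proj(c,p):
    q=np.array(c['rotation']).T@(np.array(p)-np.array(c['origin'])); k=K(c)
    return np.array([k[0,2]-k[0,0]*q[0]/q[2], k[1,2]+k[1,1]*q[1]/q[2]])
def tri(*obs):
    A=np.zeros((3,3));b=np.zeros(3)
    for c,u,v in obs:
        o,d=ray(c,u,v);P=np.eye(3)-np.outer(d,d);A+=P;b+=P@o
    p=np.linalg.solve(A,b); return p,[np.round(proj(c,p)-[u,v],1) for c,u,v in obs]
E
python3 - <<'E'
from h import *
for n in('top','side'):
    c=cap(n,n+'0'); print({k:np.round(v,4).tolist() if not isinstance(v,(str,dict)) else v for k,v in c.items() if k!='pixels'})
o=robot.get_obs(); print(o, robot.tip_extent)
E
```

```text
{'vfov': 42.8174, 'cx': 323.1594, 'cy': 239.2308, 'origin': [0.2483, 0.0116, 1.7779], 'rotation': [[0.0053, 0.9921, -0.1251], [-1.0, 0.0045, -0.007], [-0.0063, 0.1252, 0.9921]]}
{'vfov': 43.2045, 'cx': 329.8875, 'cy': 242.5831, 'origin': [0.0257, -1.2857, 0.8675], 'rotation': [[0.9507, 0.1352, -0.2789], [-0.3094, 0.4694, -0.827], [0.0191, 0.8726, 0.4881]]}
{'clock': 0.1, 'q': array([ 1.29397453e+00,  4.23741702e-01,  1.63062305e+00,  1.50963844e-05,
        1.08861586e+00, -1.90122455e-02]), 'qd': array([-7.83408684e-04, -8.92223185e-06, -2.96222607e-03,  4.05652135e-05,
       -1.17547786e-03, -7.88079397e-04]), 'tau': array([ 5.44043905e-04, -5.58424830e+01, -2.82444477e+01, -1.05740751e-04,
        3.06990303e-03,  9.79494757e-06]), 'tool_pos': array([0.15919974, 0.60388851, 0.24763388]), 'tcp_rot': array([[-9.66948986e-01,  2.54969614e-01, -3.92193149e-04],
       [ 2.54969913e-01,  9.66948070e-01, -1.33145616e-03],
       [ 3.97495448e-05, -1.38744764e-03, -9.99999037e-01]]), 'wrist_force': array([-0.24483283, -0.85710196, -0.37718494]), 'wrist_torque': array([ 0.0170269 , -0.00531053,  0.07311862]), 'finger_gap': 1.0011608697996908} 0.017
```

View pics/top0.png

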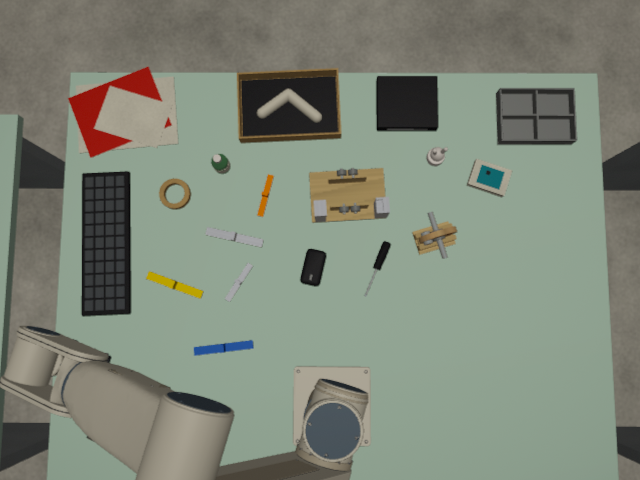

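View pics/side0.png

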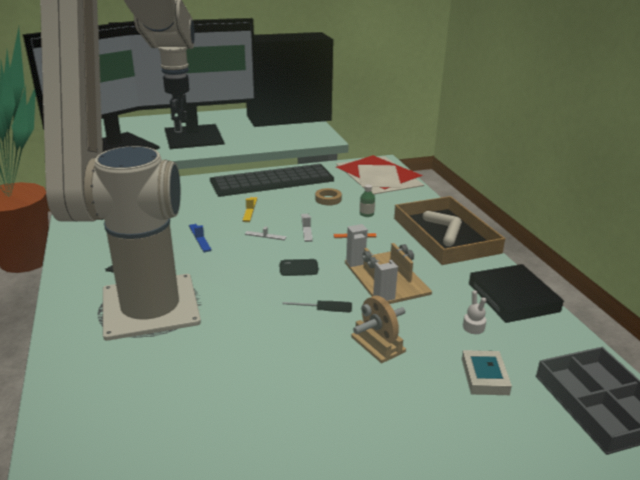

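```bash
python3 - <<'E'
from h import *
t=cv2.imread('pics/top0.png');s=cv2.imread('pics/side0.png')
def crop(im,x,y,w,h,k):
    o=cv2.resize(im[y:y+h,x:x+w],None,fx=k,fy=k,interpolation=cv2.INTER_CUBIC)
    for i in range(0,w,10):cv2.putText(o,str(x+i) if i%20==0 else "|",(i*k,8),0,.3,(0,0,255),1)
    for i in range(0,h,10):cv2.putText(o,str(y+i),(0,i*k+4),0,.3,(0,0,255),1)
    return o
a=crop(t,300,160,160,110,5);cv2.imwrite('pics/ct.png',a)
a=crop(s,340,215,100,150,4);b=crop(s,290,200,50,50,4);c=crop(t,195,220,80,84,5)
o=np.zeros((600,800,3),np.uint8);o[:,:400]=a;o[:420,400:]=c;o[420:600,400:600]=b[:180];cv2.imwrite('pics/cs.png',o)
E
```

```text
(no output)
```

View pics/ct.png

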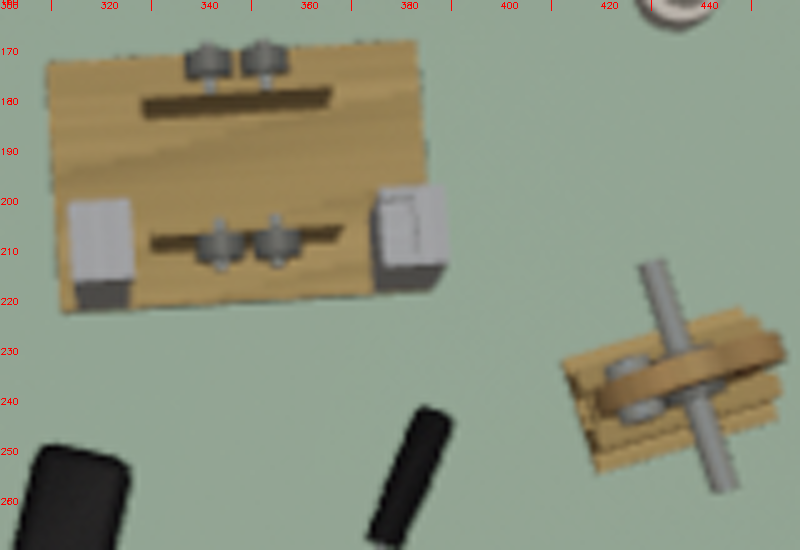

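View pics/cs.png

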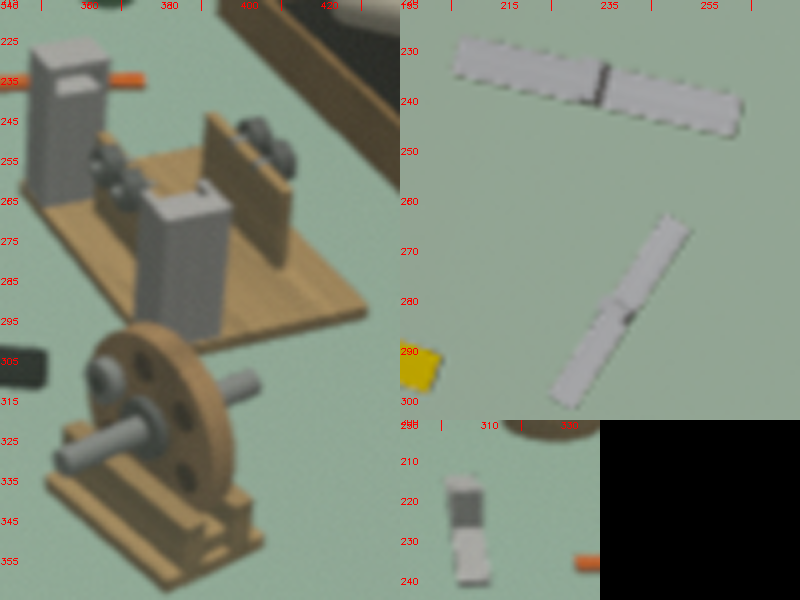

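The top view shows the stand with rollers near (348,195), its tail post at right (382,205) and its hook post at left (320,207). The wheel in its dock is at (436,236), lug towards +y. The keeper is the long silver bar at (234,238); the shorter grey one at (239,282) is the decoy. I'll fit poses next.

```bash
cat >> h.py <<'E'
def R2(a): return np.array([[np.cos(a),-np.sin(a),0],[np.sin(a),np.cos(a),0],[0,0,1]])
def fitpose(obs,x0):
    from scipy.optimize import least_squares
    f=lambda p:np.concatenate([proj(c,R2(p[3])@(np.array(q)/1000)+p[:3])-np.array([u,v]) for c,q,u,v in obs])
    r=least_squares(f,x0,loss='soft_l1',f_scale=1.); return r.x,r.fun.reshape(-1,2)
E
python3 - <<'E'
from h import *
np.set_printoptions(precision=4,suppress=True)
T=cal('top0');S=cal('side0')
t=lambda X,Y:(300+X/5-.4,160+Y/5-.4)
s=lambda X,Y:(340+X/4-.4,215+Y/4-.4)
k=lambda X,Y:(195+(X-400)/5-.4,220+Y/5-.4)
ks=lambda X,Y:(290+(X-400)/4-.4,200+(Y-420)/4-.4)
obs=[(T,(75,110,12),*t(48,62)),(T,(75,-110,12),*t(415,41)),(T,(-75,110,0),*t(62,313)),
(T,(53,16,69.9),*t(209,62)),(T,(53,-16,69.9),*t(264,60)),(T,(-53,16,69.9),*t(220,242)),(T,(-53,-16,69.9),*t(276,240)),
(S,(75,-110,12),*s(367,308)),(S,(75,-110,0),*s(366,318)),(S,(-75,110,12),*s(20,187)),(S,(36,55,72),*s(205,113)),(S,(36,-55,72),*s(289,193)),
(S,(-60,16,69.9),*s(102,167)),(S,(-60,-16,69.9),*s(125,192))]
p,r=fitpose(obs,[.73,0,0,0.05]);print('stand',p,np.degrees(p[3]));print(r.round(1).tolist())
a,ra=tri((T,*t(652,262)),(S,*s(255,380)));b,rb=tri((T,*t(725,490)),(S,*s(60,463)))
print('axle',a,ra,b,rb,(a+b)/2,np.linalg.norm(a-b),np.degrees(np.arctan2(*(a-b)[[1,0]])))
o=[(T,(68,0,0),*t(652,262)),(T,(-68,0,0),*t(725,490)),(S,(68,0,0),*s(257,378)),(S,(-68,0,0),*s(62,463))]
w,r=fitpose(o,[.6,-.2,.068,.3]);print('wheel',w,np.degrees(w[3]),r.round(1).tolist())
l,_=tri((S,*s(104,380)),(T,*t(630,408)));print('lug -x face',l,_, R2(-w[3])@(l-w[:3]))
o=[(T,(-12,85,8),*k(455,74)),(T,(12,85,8),*k(463,40)),(T,(12,-85,8),*k(742,100)),(T,(-12,-85,8),*k(736,134)),
(S,(-12,-85,8),*ks(457,572)),(S,(12,-85,8),*ks(489,570)),(S,(-12,-6,40),*ks(450,490)),(S,(12,-6,40),*ks(481,488)),(S,(-12,6,40),*ks(447,480))]
q,r=fitpose(o,[.6,.3,0.,-.2]);print('keeper',q,np.degrees(q[3]),r.round(1).tolist())
E
```

```text
stand [ 0.6045 -0.0465  0.0021  0.066 ] 3.780733328129
[[-0.7, -0.6], [0.4, -1.0], [-0.4, 0.0], [-0.1, 0.1], [0.1, -0.2], [0.1, 0.7], [0.2, 0.5], [1.3, -0.6], [1.1, 0.8], [-0.1, -1.8], [0.3, 0.2], [-1.1, 0.1], [-0.4, 0.5], [-0.9, 0.3]]
axle [ 0.543  -0.2777  0.0719] [array([ 0.1, -0.3]), array([-0.3,  0.1])] [ 0.4131 -0.3163  0.0706] [array([-0. ,  0.1]), array([ 0.1, -0. ])] [ 0.4781 -0.297   0.0712] 0.13550333476097742 16.528536547258437
wheel [ 0.4788 -0.2972  0.0718  0.2932] 16.797639265504117 [[-0.0, -0.6], [0.2, -0.1], [-0.6, 0.5], [-0.0, -0.4]]
lug -x face [ 0.4583 -0.2626  0.0789] [array([ 0., -0.]), array([-0.,  0.])] [-0.0096  0.039   0.0072]
keeper [ 0.4759  0.282   0.0085 -0.2069] -11.85575367085919 [[-0.7, 0.5], [-0.3, -0.7], [0.8, -0.5], [0.1, 0.7], [-0.1, 0.8], [0.1, 1.0], [-0.2, -0.8], [0.0, -0.5], [0.2, -0.1]]
```

```bash
python3 - <<'E'
from h import *
np.set_printoptions(precision=4,suppress=True)
T=cal('top0');S=cal('side0')
k=lambda X,Y:(195+(X-400)/5-.4,220+Y/5-.4)
P=[onz(T,*k(*a),.008) for a in((455,74),(463,40),(742,100),(736,134))]
m=sum(P)/4;d=P[0]+P[1]-P[2]-P[3];print('keeper z=0',m,np.degrees(np.arctan2(-d[0],d[1])),np.linalg.norm(d)/2)
im=cv2.imread('pics/top0.png').astype(int)
# top desk edge straightness: green-gray transition per column
g=im[:,:,1]-im[:,:,2]
for u in (80,150,200,360,450,520,590):
    col=g[40:110,u];print(u,40+int(np.argmax(col>15)),end=' ; ')
for v in (130,200,250,320,400,460):
    row=g[v,560:640];print(v,560+int(np.max(np.where(row>15))),end=' | ')
E
```

```text
keeper z=0 [0.4769 0.2832 0.008 ] -11.874859170378423 0.16800658184691283
80 73 ; 150 40 ; 200 73 ; 360 73 ; 450 74 ; 520 74 ; 590 74 ; 130 599 | 200 603 | 250 605 | 320 609 | 400 613 | 460 616 |
```

Call:
drive_tool(commands=[[[0,0,0,-7.1,-1],[0,0,0,-7.1,-1],[0,0,0,-7.1,-1],[0,0,0,-7.1,-1],[0,0,0,-7.1,-1],[0,0,0,-7.1,-1],[0,0,0,-7.1,-1],[0,0,0,-7.1,-1]]], force=100)

```text
clock: 0.77
tool_pos: [0.1593, 0.604, 0.2479]
tcp_rot: [[-0.739, -0.674, -0.0], [-0.674, 0.739, -0.001], [0.001, -0.0, -1.0]]
wrist_force: [-0.9, -0.2, 1.3]
finger_gap: 1.003
```

```bash
cat >> h.py <<'E'
def plan(wps,jaw,pose=None,step=3.9,rt=7.0):
    """wps: (x,y,z,yang_deg) ; prints rows of tool-axis shifts"""
    o=robot.get_obs();R=o['tcp_rot'];p=np.array(o['tool_pos']);a=np.degrees(np.arctan2(R[1,1],R[0,1]))
    if pose is not None: p=np.array(pose[:3]);a=pose[3]
    rows=[]
    for w in wps:
        w=np.array(w,float);da=(w[3]-a+180)%360-180
        n=int(max(np.ceil(np.linalg.norm(w[:3]-p)*100/step),np.ceil(abs(da)/rt),1))
        for i in range(n):
            r=n-i; d=(w[:3]-p)/r*100; y=np.array([np.cos(np.radians(a)),np.sin(np.radians(a)),0]);z=np.array([0,0,-1.]);x=np.cross(y,z)
            t=-((w[3]-a+180)%360-180)/r
            row=[round(float(d@x),2),round(float(d@y),2),round(float(d@z),2),round(t,1),jaw];rows.append(row)
            p=p+(row[0]*x+row[1]*y+row[2]*z)/100;a-=row[3]
    while len(rows)%8:rows.append([0,0,0,0,jaw])
    for i in range(0,len(rows),8):print([rows[i:i+8]])
    print('end',p.round(4),round(a,1))
E
python3 - <<'E'
from h import *
plan([(.42,.15,.25,70),(.479,-.297,.25,16.8)],-1)
E
```

```text
[[[0.81, -3.65, -0.02, np.float64(4.5), -1], [0.52, -3.7, -0.01, np.float64(4.5), -1], [0.23, -3.73, -0.02, np.float64(4.4), -1], [-0.06, -3.74, -0.01, np.float64(4.5), -1], [-0.35, -3.72, -0.02, np.float64(4.4), -1], [-0.64, -3.69, -0.01, np.float64(4.5), -1], [-0.92, -3.62, -0.02, np.float64(4.4), -1], [-1.2, -3.54, -0.01, np.float64(4.5), -1]]]
[[[-1.47, -3.44, -0.02, np.float64(4.4), -1], [-1.73, -3.32, -0.01, np.float64(4.5), -1], [-1.99, -3.17, -0.02, np.float64(4.4), -1], [-2.23, -3.01, -0.01, np.float64(4.5), -1], [-2.45, -2.82, -0.02, np.float64(4.4), -1], [-2.66, -2.63, -0.01, np.float64(4.5), -1], [-1.74, -3.33, -0.0, np.float64(4.4), -1], [-1.99, -3.19, -0.0, np.float64(4.4), -1]]]
[[[-2.23, -3.03, -0.0, np.float64(4.4), -1], [-2.45, -2.85, -0.0, np.float64(4.4), -1], [-2.66, -2.65, -0.0, np.float64(4.4), -1], [-2.86, -2.44, -0.0, np.float64(4.5), -1], [-3.04, -2.2, -0.0, np.float64(4.4), -1], [-3.2, -1.97, -0.0, np.float64(4.5), -1], [-3.35, -1.71, -0.0, np.float64(4.4), -1], [-3.47, -1.44, -0.0, np.float64(4.5), -1]]]
[[[-3.57, -1.17, -0.0, np.float64(4.4), -1], [-3.64, -0.9, -0.0, np.float64(4.5), -1], [0, 0, 0, 0, -1], [0, 0, 0, 0, -1], [0, 0, 0, 0, -1], [0, 0, 0, 0, -1], [0, 0, 0, 0, -1], [0, 0, 0, 0, -1]]]
end [ 0.4789 -0.297   0.25  ] 16.8
```

Call:
drive_tool(commands=[[[0.8,-3.6,0,4.5,-1],[0.5,-3.7,0,4.5,-1],[0.2,-3.7,0,4.5,-1],[0,-3.7,0,4.5,-1],[-0.3,-3.7,0,4.5,-1],[-0.6,-3.7,0,4.5,-1],[-0.9,-3.6,0,4.5,-1],[-1.2,-3.5,0,4.5,-1]]])

```text
clock: 1.43
tool_pos: [0.3045, 0.3433, 0.2482]
tcp_rot: [[-0.995, -0.102, -0.0], [-0.102, 0.995, -0.0], [0.0, -0.0, -1.0]]
wrist_force: [2.2, 0.5, -1.4]
finger_gap: 1.0
```

Call:
drive_tool(commands=[[[-1.5,-3.4,0,4.5,-1],[-1.7,-3.3,0,4.5,-1],[-2,-3.2,0,4.5,-1],[-2.2,-3,0,4.5,-1],[-2.4,-2.8,0,4.5,-1],[-2.6,-2.6,0,4.5,-1],[-1.8,-3.3,0,4.5,-1],[-2,-3.2,0,4.5,-1]]])

```text
clock: 2.1
tool_pos: [0.4219, 0.0736, 0.2483]
tcp_rot: [[-0.864, 0.503, 0.0], [0.503, 0.864, 0.0], [-0.0, 0.0, -1.0]]
wrist_force: [1.1, -0.6, -0.7]
finger_gap: 1.0
```

Call:
drive_tool(commands=[[[-2.2,-3,0,4.5,-1],[-2.4,-2.8,0,4.5,-1],[-2.6,-2.6,0,4.5,-1],[-2.8,-2.4,0,4.5,-1],[-3,-2.2,0,4.5,-1],[-3.2,-2,0,4.5,-1],[-3.3,-1.7,0,4.5,-1],[-3.4,-1.4,0,4.5,-1]]])

```text
clock: 2.77
tool_pos: [0.4516, -0.2215, 0.2481]
tcp_rot: [[-0.403, 0.915, -0.0], [0.915, 0.403, 0.0], [0.0, -0.0, -1.0]]
wrist_force: [1.8, 0.9, -0.0]
finger_gap: 0.999
```

```bash
python3 - <<'E'
from h import *
o=robot.get_obs();print(o['q'].round(3),o['tool_pos'].round(4),o['clock'],o['wrist_force'])
plan([(.479,-.297,.16,16.8)],-1,step=4)
E
```

```text
[-0.48   0.245  1.895  0.     1.002 -0.895] [ 0.4516 -0.2215  0.2481] 2.7667 [ 1.76885494  0.89434936 -0.00818703]
[[[-2.67, -0.18, 2.94, np.float64(2.3), -1], [-2.67, -0.07, 2.94, np.float64(2.3), -1], [-2.68, 0.03, 2.93, np.float64(2.4), -1], [0, 0, 0, 0, -1], [0, 0, 0, 0, -1], [0, 0, 0, 0, -1], [0, 0, 0, 0, -1], [0, 0, 0, 0, -1]]]
end [ 0.479 -0.297  0.16 ] 16.8
```

Call:
drive_tool(commands=[[[-2.7,-0.2,2.9,2.3,-1],[-2.7,-0.1,2.9,2.3,-1],[-2.6,0.1,2.9,2.4,-1],[0,0,0,0,-1],[0,0,0,0,-1],[0,0,0,0,-1],[0,0,0,0,-1],[0,0,0,0,-1]]])

```text
clock: 3.43
tool_pos: [0.4804, -0.2942, 0.1631]
tcp_rot: [[-0.294, 0.956, 0.002], [0.956, 0.294, -0.001], [-0.002, 0.002, -1.0]]
wrist_force: [0.1, 0.1, -0.1]
finger_gap: 1.002
```

```bash
cat >> h.py <<'E'
def crop(f,x,y,w,h,k):
    im=cv2.imread('pics/'+f+'.png')
    o=cv2.resize(im[y:y+h,x:x+w],None,fx=k,fy=k,interpolation=cv2.INTER_CUBIC)
    for i in range(0,w,10):cv2.putText(o,str(x+i) if i%20==0 else "|",(i*k,8),0,.3,(0,0,255),1)
    for i in range(0,h,10):cv2.putText(o,str(y+i),(0,i*k+4),0,.3,(0,0,255),1)
    return o
E
python3 - <<'E'
from h import *
c=cap('side','s1');t=cap('top','t1')
o=robot.get_obs();p=o['tool_pos'];print(p,o['tcp_rot'][:,1])
R=o['tcp_rot']
for n,cc in(('s',c),('t',t)):print(n,'tcp',proj(cc,p),'tip',proj(cc,p-[0,0,.017]))
cv2.imwrite('pics/c1.png',np.hstack([crop('s1',335,220,100,150,4),crop('t1',390,190,80,120,5)]))
E
```

```text
[ 0.48044843 -0.29426428  0.1628959 ] [0.95579747 0.29402145 0.00160746]
s tcp [382.55591801 283.91492703] tip [382.06794251 290.57245546]
t tcp [442.40223486 229.15483679] tip [441.22046868 230.04942132]
```

View pics/c1.png

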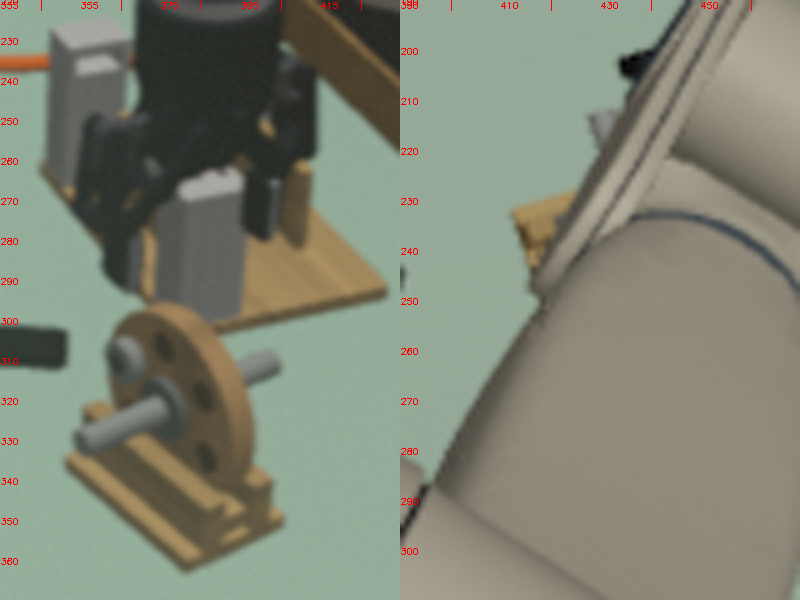

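Call:
drive_tool(commands=[[[-0.3,-0.2,2.0,0,-1],[0,0,2.0,0,-1],[0,0,1.4,0,-1],[0,0,0,0,-1],[0,0,0,0,0.2],[0,0,0,0,0.6],[0,0,0,0,1],[0,0,0,0,1]]], force=100)

```text
clock: 4.2
tool_pos: [0.4795, -0.2985, 0.1085]
tcp_rot: [[-0.293, 0.956, 0.002], [0.956, 0.293, -0.001], [-0.002, 0.001, -1.0]]
wrist_force: [0.1, -0.4, -0.3]
finger_gap: 0.452
```

Call:
drive_tool(commands=[[[0,0,0,0,1],[0,0,0,0,1],[0,0,0,0,1],[0,0,0,0,1],[0,0,0,0,1],[0,0,0,0,1],[0,0,0,0,1],[0,0,0,0,1]]], force=100)

```text
clock: 4.87
tool_pos: [0.4794, -0.2984, 0.108]
tcp_rot: [[-0.293, 0.956, 0.001], [0.956, 0.293, -0.001], [-0.001, 0.001, -1.0]]
wrist_force: [0.1, 0.7, 6.3]
finger_gap: 0.168
```

Call:
drive_tool(commands=[[[0,0,-0.5,0,1],[0,0,-1.0,0,1],[0,0,-1.5,0,1],[0,0,-2.0,0,1],[0,0,-2.0,0,1],[0,0,-2.0,0,1],[0,0,-1.5,0,1],[0,0,-1.0,0,1]]])

```text
clock: 5.53
tool_pos: [0.479, -0.2983, 0.2243]
tcp_rot: [[-0.293, 0.956, 0.001], [0.956, 0.293, -0.001], [-0.001, 0.001, -1.0]]
wrist_force: [0.1, 1.2, -3.9]
finger_gap: 0.17
```

```bash
python3 - <<'E'
from h import *
o=robot.get_obs();print(o['tool_pos'],o['wrist_force'],o['finger_gap'])
c=cap('side','s2')
cv2.imwrite('pics/c2.png',crop('s2',340,190,100,120,5))
plan([(.6045,-.0465,.225,3.8)],1,step=3)
E
```

```text
[ 0.47903911 -0.29833269  0.22429936] [ 0.06578274  1.19805563 -3.92287128] 0.1704034661547686
[[[2.05, 1.93, 0.01, np.float64(1.3), 1], [2.09, 1.89, 0.01, np.float64(1.3), 1], [2.13, 1.84, 0.0, np.float64(1.3), 1], [2.17, 1.79, 0.01, np.float64(1.3), 1], [2.21, 1.74, 0.0, np.float64(1.3), 1], [2.25, 1.69, 0.01, np.float64(1.3), 1], [2.29, 1.63, 0.0, np.float64(1.4), 1], [2.33, 1.58, 0.01, np.float64(1.3), 1]]]
[[[2.37, 1.52, 0.0, np.float64(1.4), 1], [2.4, 1.47, 0.01, np.float64(1.3), 1], [0, 0, 0, 0, 1], [0, 0, 0, 0, 1], [0, 0, 0, 0, 1], [0, 0, 0, 0, 1], [0, 0, 0, 0, 1], [0, 0, 0, 0, 1]]]
end [ 0.6045 -0.0465  0.225 ] 3.8
```

View pics/c2.png

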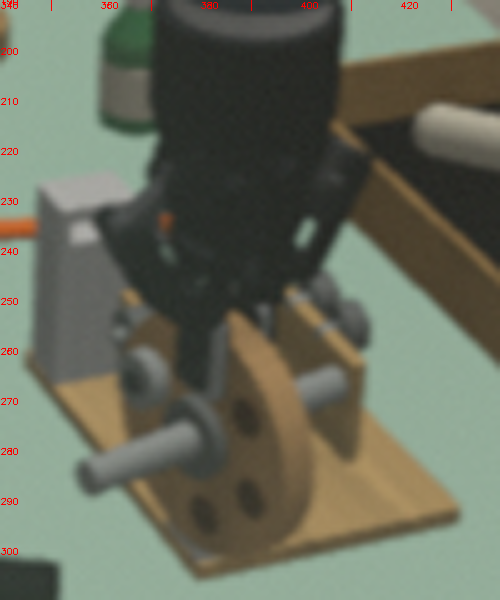

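```bash
python3 - <<'E'
from h import *
from scipy.optimize import least_squares
S=cal('side0')
def sol(f,p,ang,n,fr,z0):
    c=cal(f);j=np.array([np.cos(ang),np.sin(ang),0]);t=np.array([-j[1],j[0],0])
    g=lambda q:np.concatenate([proj(c,p+j*e*.068+t*q[0]+[0,0,q[1]])-np.array(u) for e,u in((-1,n),(1,fr))])
    r=least_squares(g,[0,-.04]);print(f,r.x,r.fun)
a=np.radians(16.8)
sol('side0',np.array([.479,-.298,.108]),a,(340+62/4-.4,215+463/4-.4),(340+257/4-.4,215+378/4-.4),0)
sol('s2',np.array([.479,-.2983,.2243]),a,(340+92/5-.4,190+475/5-.4),(340+337/5-.4,190+385/5-.4),0)
E
```

```text
side0 [-0.00018916 -0.03541553] [ 0.26507231 -0.42001048 -0.22631498  0.42524061]
s2 [ 0.00067069 -0.03749126] [-0.62695006  0.45776063  0.56628629 -0.45231912]
```

Call:
drive_tool(commands=[[[0.9,0.6,0,0.5,1],[1.7,1.3,0,1,1],[1.7,1.3,0,1,1],[1.7,1.3,0,1,1],[1.7,1.3,0,1,1],[1.8,1.3,0,1,1],[1.8,1.3,0,1,1],[1.8,1.3,0,1,1]]])

```text
clock: 6.25
tool_pos: [0.5415, -0.1468, 0.2214]
tcp_rot: [[-0.165, 0.986, -0.002], [0.986, 0.165, 0.0], [0.001, -0.002, -1.0]]
wrist_force: [-0.4, -0.3, -4.7]
finger_gap: 0.171
```

Call:
drive_tool(commands=[[[1.8,1.3,0,1,1],[1.7,1.3,0,1,1],[1.7,1.3,0,1,1],[1.7,1.3,0,1,1],[1.6,1.2,0,1,1],[0.9,0.6,0,0.5,1],[0,0,0,0,1],[0,0,0,0,1]]])

```text
clock: 6.92
tool_pos: [0.5988, -0.0454, 0.2213]
tcp_rot: [[-0.072, 0.997, -0.002], [0.997, 0.072, -0.0], [0.0, -0.002, -1.0]]
wrist_force: [-0.2, 0.7, -3.6]
finger_gap: 0.168
```

```bash
python3 - <<'E'
from h import *
o=robot.get_obs();print(o['tool_pos'],o['wrist_force'],o['finger_gap'])
c=cap('side','s3')
cv2.imwrite('pics/c3.png',crop('s3',340,190,120,120,5))
plan([(.605,-.0465,.14,3.8)],1,step=2.5)
E
```

```text
[ 0.59883222 -0.04543803  0.22131532] [-0.20685692  0.73296225 -3.63794159] 0.16811989400583047
[[[-0.02, 0.16, 2.04, np.float64(0.1), 1], [-0.03, 0.16, 2.03, np.float64(0.1), 1], [-0.02, 0.16, 2.04, np.float64(0.0), 1], [-0.03, 0.15, 2.03, np.float64(0.1), 1], [0, 0, 0, 0, 1], [0, 0, 0, 0, 1], [0, 0, 0, 0, 1], [0, 0, 0, 0, 1]]]
end [ 0.605  -0.0465  0.14  ] 3.8
```

View pics/c3.png

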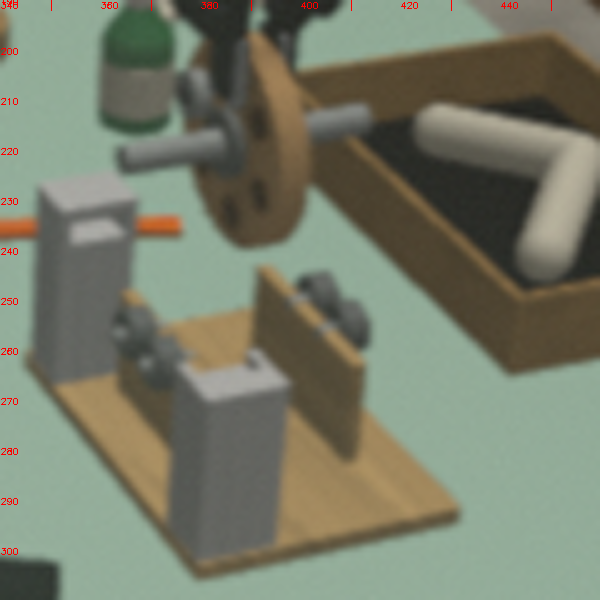

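Call:
drive_tool(commands=[[[-0.03,0.15,1.5,0,1],[-0.03,0.15,2,0,1],[-0.03,0.15,2,0.1,1],[-0.03,0.15,1.5,0.2,1],[0,0,1.0,0,1],[0,0,0.5,0,1],[0,0,0.3,0,1],[0,0,0,0,1]]])

```text
clock: 7.63
tool_pos: [0.6054, -0.047, 0.1342]
tcp_rot: [[-0.065, 0.998, -0.0], [0.998, 0.065, -0.0], [0.0, -0.0, -1.0]]
wrist_force: [-0.2, -1.5, -4.5]
finger_gap: 0.174
```

```bash
cat >> h.py <<'E'
def ring(f,ctr,yaw,x=-.008,r=.036,step=10):
    c=cal(f);im=cv2.imread('pics/'+f+'.png').astype(float);im=cv2.GaussianBlur(im,(0,0),.6);out=[]
    for a in range(0,360,step): # a=0 down, positive toward stand +y
        q=np.array([x,r*np.sin(np.radians(a)),-r*np.cos(np.radians(a))]);u,v=proj(c,R2(yaw)@q+ctr)
        b=cv2.getRectSubPix(im.astype(np.float32),(1,1),(float(u),float(v)))[0,0]; out.append((a,int(b[2]),int(b[2]-b[0])))
    return out
E
python3 - <<'E'
from h import *
print(robot.get_obs()['wrist_force'])
c=np.array([.5988,-.0454,.1813])
print('holes',[a for a in ring('s3',c,.066)]);print('lug',[(a,d) for a,b,d in ring('s3',c,.066,x=-.017)])
E
```

```text
[-0.18826662 -1.46224531 -4.53141484]
holes [(0, 59, 15), (10, 69, 22), (20, 81, 27), (30, 82, 27), (40, 72, 20), (50, 64, 7), (60, 92, 1), (70, 124, 1), (80, 92, 14), (90, 73, 8), (100, 80, 2), (110, 94, 2), (120, 95, 1), (130, 75, 2), (140, 54, 2), (150, 45, 2), (160, 47, 1), (170, 57, 0), (180, 71, 1), (190, 74, 5), (200, 74, 15), (210, 70, 21), (220, 56, 16), (230, 57, 15), (240, 75, 26), (250, 84, 31), (260, 86, 31), (270, 81, 29), (280, 66, 21), (290, 58, 16), (300, 65, 19), (310, 77, 26), (320, 81, 27), (330, 76, 25), (340, 67, 20), (350, 59, 15)]
lug [(0, 20), (10, 14), (20, 10), (30, 10), (40, 7), (50, 4), (60, 1), (70, 1), (80, 9), (90, 6), (100, 1), (110, 1), (120, 1), (130, 2), (140, 2), (150, 3), (160, 3), (170, 2), (180, 1), (190, 2), (200, 2), (210, 7), (220, 14), (230, 12), (240, 14), (250, 18), (260, 22), (270, 24), (280, 23), (290, 25), (300, 24), (310, 19), (320, 15), (330, 17), (340, 21), (350, 23)]
```

Call:
drive_tool(commands=[[[0,0,0.3,0,1],[0,0,0.2,0,1],[0,0,0.1,0,1],[0,0,0,0,1],[0,0,0.1,0,1],[0,0,0,0,1],[0,0,0,0,1],[0,0,0,0,1]]])

```text
clock: 8.3
tool_pos: [0.6056, -0.0466, 0.1274]
tcp_rot: [[-0.065, 0.998, 0.0], [0.998, 0.065, -0.0], [-0.0, 0.0, -1.0]]
wrist_force: [-0.2, 0.0, -3.7]
finger_gap: 0.17
```

Call:
drive_tool(commands=[[[0,0,0.1,0,1],[0,0,0,0,1],[0,0,0.1,0,1],[0,0,0,0,1],[0,0,0,0,1],[0,0,0,0,1],[0,0,0,0,1],[0,0,0,0,1]]])

```text
clock: 8.97
tool_pos: [0.6059, -0.0471, 0.1257]
tcp_rot: [[-0.065, 0.998, 0.001], [0.998, 0.065, -0.001], [-0.001, 0.001, -1.0]]
wrist_force: [-0.7, -5.5, 2.4]
finger_gap: 0.172
```

Call:
drive_tool(commands=[[[-0.1,0,0,0,1],[0,0,0.05,0,1],[0,0,0,0,1],[0,0,0,0,1],[0,0,0,0,1],[0,0,0,0,1],[0,0,0,0,1],[0,0,0,0,1]]])

```text
clock: 9.63
tool_pos: [0.6059, -0.0474, 0.1255]
tcp_rot: [[-0.065, 0.998, 0.001], [0.998, 0.065, 0.0], [0.0, 0.001, -1.0]]
wrist_force: [-0.9, -1.3, 5.5]
finger_gap: 0.171
```

Call:
drive_tool(commands=[[[0,0,0,0,0.5],[0,0,0,0,0.5],[0,0,0,0,0.2],[0,0,0,0,0],[0,0,0,0,0],[0,0,-1,0,0],[0,0,-2,0,0],[0,0,-2,0,0]]])

```text
clock: 10.3
tool_pos: [0.6051, -0.0475, 0.1752]
tcp_rot: [[-0.065, 0.998, -0.002], [0.998, 0.065, 0.0], [0.0, -0.002, -1.0]]
wrist_force: [1.3, 0.1, 0.1]
finger_gap: 0.5
```

Call:
drive_tool(commands=[[[0,0,-2,0,1],[0,0,-2,0,1],[0,0,-1,0,1],[0,0,0,0,1],[0,0,0,0,1],[0,0,0,0,1],[0,0,0,0,1],[0,0,0,0,1]]], force=30)

```text
clock: 10.97
tool_pos: [0.605, -0.0476, 0.2235]
tcp_rot: [[-0.065, 0.998, -0.002], [0.998, 0.065, 0.0], [0.0, -0.002, -1.0]]
wrist_force: [0.1, -0.4, -0.2]
finger_gap: -0.002
```

```bash
cat >> h.py <<'E'
def ang(f,ctr,yaw=.066):
    "middle hole angle by template: darkness at m, m+-65 on the -x face"
    a=np.array(ring(f,ctr,yaw,step=1)); b=cv2.GaussianBlur(np.tile(a[:,1],3).astype(np.float32)[None],(0,0),5)[0]
    s=np.array([b[360+m]+b[360+m-65]+b[360+m+65] for m in range(360)]); m=int(s[90:300].argmin())+90
    mins=[i-360 for i in range(360,720) if b[i]==b[i-15:i+16].min()]
    return m-180,mins
E
python3 - <<'E'
from h import *
import time
o=robot.get_obs();print(o['tool_pos'],o['wrist_force'],o['finger_gap'],o['clock'])
c=cap('side','s4');P=np.array([.605,-.0475,.085])
print('ref',ang('s3',np.array([.5988,-.0454,.1813])))
print(ang('s4',P)); print(ring('s4',P,.066,step=15))
cv2.imwrite('pics/c4.png',crop('s4',340,190,120,120,5))
E
```

```text
[ 0.60498115 -0.04757835  0.22352894] [ 0.11322198 -0.39047299 -0.21133328] -0.0019370609014918577 10.9667
ref (44, [47, 92, 153, 225, 290, 355])
(-25, [39, 97, 154, 211, 264])
[(0, 156, 5), (15, 88, 6), (30, 69, 17), (45, 62, 9), (60, 106, 1), (75, 109, 8), (90, 64, 15), (105, 65, 17), (120, 81, 26), (135, 80, 25), (150, 64, 17), (165, 70, 20), (180, 81, 25), (195, 72, 21), (210, 58, 13), (225, 73, 22), (240, 83, 27), (255, 78, 25), (270, 70, 14), (285, 137, 7), (300, 156, 5), (315, 166, 5), (330, 167, 5), (345, 167, 5)]
```

View pics/c4.png

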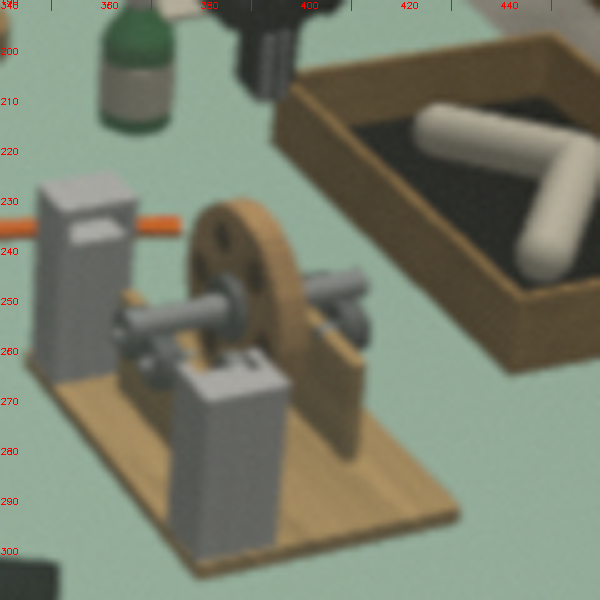

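Call:
drive_tool(commands=[[[0,0,0,0,1],[0,0,0,0,1],[0,0,0,0,1],[0,0,0,0,1],[0,0,0,0,1],[0,0,0,0,1],[0,0,0,0,1],[0,0,0,0,1]]])

```text
clock: 11.68
tool_pos: [0.6056, -0.0476, 0.2249]
tcp_rot: [[-0.065, 0.998, 0.0], [0.998, 0.065, -0.0], [-0.0, 0.0, -1.0]]
wrist_force: [0.1, 0.0, 0.1]
finger_gap: 0.003
```

```bash
cat >> h.py <<'E'
def fitang(f,x0=(.605,-.0475,.085),yaw=.066,a0=-25,sp=65,free=True):
    "maximise darkness of 3 hole discs vs wood ring; unknown angle + small centre shift"
    from scipy.optimize import minimize
    c=cal(f);g=cv2.cvtColor(cv2.imread('pics/'+f+'.png'),cv2.COLOR_BGR2GRAY).astype(np.float32)
    g=cv2.resize(g,None,fx=4,fy=4,interpolation=cv2.INTER_CUBIC)
    th=np.radians(np.arange(0,360,30));P=np.vstack([[0,0]]+[[[r*np.cos(t),r*np.sin(t)] for t in th] for r in(2.5,)]);Q=np.array([[10*np.cos(t),10*np.sin(t)] for t in th])
    def val(p,a,pts):
        q=np.array([[-8,36*np.sin(a)+y,-36*np.cos(a)+z] for y,z in pts])/1000
        w=np.array([proj(c,R2(yaw)@k+np.array(x0)+R2(yaw)@np.array([0,p[1],p[2]])/1000) for k in q],np.float32)
        return float(cv2.remap(g,((w[:,0]+.5)*4-.5)[None],((w[:,1]+.5)*4-.5)[None],1).mean())
    def cost(p):
        return sum(val(p,np.radians(180+p[0]+d),P)-.7*val(p,np.radians(180+p[0]+d),Q) for d in(-sp,0,sp))+.1*(p[1]**2+p[2]**2)
    best=min((minimize(cost,[a,0,0],method='Nelder-Mead',options={'initial_simplex':[[a,0,0],[a+8,0,0],[a,2,0],[a,0,2]]}) for a in np.arange(a0-16,a0+17,8)),key=lambda r:r.fun)
    return best.x.round(1),round(best.fun,1)
E
python3 - <<'E'
from h import *
c=cap('side','s5');P=np.array([.605,-.0475,.085])
print('ref',fitang('s3',(.5988,-.0454,.1813),a0=105),fitang('s3',(.5988,-.0454,.1813),a0=105,sp=60))
for f in('s4','s5'):print(f,fitang(f),fitang(f,sp=60),ang(f,P))
S=cal('s4')
for X,Y in((202,265),(222,237),(255,272)):
    o,d=ray(S,340+X/5-.4,190+Y/5-.4);R=R2(-.066);o=R@(o-P);d=R@d;q=o+d*(-.008-o[0])/d[0];print(q.round(4),np.degrees(np.arctan2(q[1],-q[2])),np.hypot(*q[1:]))
E
```

```text
ref (array([1.114e+02, 1.000e-01, 1.000e-01]), np.float64(13.9)) (array([110.9,   1.5,   0.3]), np.float64(14.6))
s4 (array([-29.8,  -1.2,   2.9]), np.float64(17.0)) (array([-31.8,  -2.9,   2.3]), np.float64(19.1)) (-25, [39, 97, 154, 211, 264])
s5 (array([-30.1,  -0.5,   2.5]), np.float64(17.7)) (array([-22. ,   3.9,   2.3]), np.float64(19.1)) (-26, [40, 97, 155, 211, 264])
[-0.008   0.0375  0.0085] 102.7101696369143 0.03844075697984331
[-0.008   0.0176  0.0355] 153.54998590291376 0.03959753519503617
[-0.008  -0.0201  0.0347] -149.9594892569692 0.04010662721183066
```

Call:
drive_tool(commands=[[[1.0,0,2,0,1],[0,0,2,0,1],[0,0,1.5,0,1],[0,0,0.8,0,1],[0,0,0.1,0,1],[0,0,0.1,0,1],[0,0,0,0,1],[0,0,0,0,1]]])

```text
clock: 12.4
tool_pos: [0.6057, -0.0378, 0.1608]
tcp_rot: [[-0.065, 0.998, 0.002], [0.998, 0.065, -0.0], [-0.0, 0.002, -1.0]]
wrist_force: [-1.3, -0.6, 0.1]
finger_gap: 0.003
```

Call:
drive_tool(commands=[[[0,0,0.1,0,1],[0,0,0,0,1],[0,0,0.1,0,1],[0,0,0,0,1],[0,0,0.1,0,1],[0,0,0,0,1],[0,0,0,0,1],[0,0,0,0,1]]])

```text
clock: 13.07
tool_pos: [0.6051, -0.0377, 0.1569]
tcp_rot: [[-0.065, 0.998, 0.0], [0.998, 0.065, -0.0], [-0.0, 0.0, -1.0]]
wrist_force: [-0.0, -0.1, 1.2]
finger_gap: -0.008
```

Call:
drive_tool(commands=[[[0,0,0.05,0,1],[0,0,0,0,1],[-0.2,0,0,0,1],[-0.3,0,0,0,1],[-0.3,0,0,0,1],[-0.3,0,0,0,1],[-0.3,0,0,0,1],[0,0,0,0,1]]])

```text
clock: 13.73
tool_pos: [0.6061, -0.052, 0.1568]
tcp_rot: [[-0.065, 0.998, 0.001], [0.998, 0.065, -0.0], [-0.0, 0.0, -1.0]]
wrist_force: [-0.4, -0.2, 5.2]
finger_gap: -0.001
```

```bash
python3 - <<'E'
from h import *
print(robot.get_obs()['wrist_force'])
c=cap('side','s6');P=np.array([.605,-.0475,.085])
print(fitang('s6',a0=-15),ang('s6',P+[0,0,.0027]),ang('s5',P+[0,0,.0027]))
E
```

```text
[-0.41938377 -0.20781059  5.24954441]
(array([-8.7,  2.3,  3.4]), np.float64(19.3)) (-12, [42, 108, 167, 230]) (-27, [37, 93, 153, 214, 268])
```

Call:
drive_tool(commands=[[[0,0,-0.6,0,1],[0.9,0,-0.4,0,1],[0.3,0,0,0,1],[0,0,0.5,0,1],[0,0,0.3,0,1],[0,0,0.15,0,1],[0,0,0.05,0,1],[0,0,0,0,1]]])

```text
clock: 14.45
tool_pos: [0.6049, -0.0397, 0.1567]
tcp_rot: [[-0.065, 0.998, -0.001], [0.998, 0.065, -0.0], [-0.0, -0.001, -1.0]]
wrist_force: [-4.7, 0.5, 8.6]
finger_gap: 0.005
```

Call:
drive_tool(commands=[[[-0.2,0,-0.02,0,1],[-0.2,0,0,0,1],[-0.3,0,0,0,1],[-0.3,0,0,0,1],[-0.2,0,0,0,1],[0,0,0,0,1],[0,0,0,0,1],[0,0,0,0,1]]])

```text
clock: 15.12
tool_pos: [0.6057, -0.0519, 0.1567]
tcp_rot: [[-0.065, 0.998, -0.001], [0.998, 0.065, -0.0], [-0.0, -0.001, -1.0]]
wrist_force: [-2.1, -0.5, 8.3]
finger_gap: 0.003
```

Call:
drive_tool(commands=[[[0,0,-0.3,0,1],[0,0,-1,0,1],[0,0,-2,0,1],[0,0,-2,0,1],[0,0,-1,0,1],[0,0,0,0,1],[0,0,0,0,1],[0,0,0,0,1]]])

```text
clock: 15.78
tool_pos: [0.6052, -0.0516, 0.2186]
tcp_rot: [[-0.065, 0.998, -0.001], [0.998, 0.065, 0.0], [0.0, -0.001, -1.0]]
wrist_force: [0.3, -0.7, 0.8]
finger_gap: -0.002
```

```bash
python3 - <<'E'
from h import *
from scipy.optimize import least_squares
c=cap('side','s7');P=np.array([.605,-.0475,.0877])
for f in ('s3','s5','s6','s7'):
    q=P if f!='s3' else np.array([.5988,-.0454,.1813]); print(f,ang(f,q)[1])
b=np.hstack([crop('s7',365,220,50,60,8),crop('s7',365,220,50,60,8)*0])
b[:,400:]=crop('s3',360,185,50,60,8);cv2.imwrite('pics/c7.png',b)
E
```

```text
s3 [47, 92, 153, 225, 290, 355]
s5 [37, 93, 153, 214, 268]
s6 [42, 108, 167, 230]
s7 [44, 120, 181, 243]
```

View pics/c7.png

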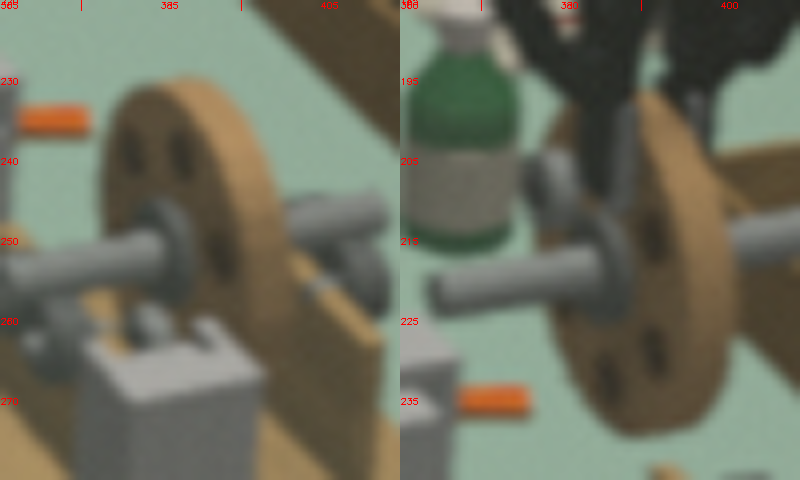

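```bash
python3 - <<'E'
from h import *
from scipy.optimize import least_squares
S=cal('s7');R=R2(.066)
P0=np.array([.605,-.0475,.085])
def pr(x,a,r,p): return proj(S,R@(np.array([x,r*np.sin(a)+p[0],-r*np.cos(a)+p[1]]))+P0)
px=lambda X,Y:np.array([365+X/8-.44,220+Y/8-.44])
H=[px(132,152),px(182,152),px(220,252)]  # +y hole, middle, -y hole
for sp in(60,65):
    f=lambda q:np.concatenate([pr(-.008,np.pi+q[0]+d*np.radians(sp),q[3] if len(q)>3 else .036,q[1:3])-h for d,h in zip((-1,0,1),H)])
    r=least_squares(f,[0,0,0]);print(sp,np.degrees(r.x[0]),r.x[1:]*1000,r.fun.round(1))
for a in(-10,0,10):
    u=pr(-.017,np.radians(a),.036,(0,.0027));print(a,(u-[365,220]+.44)*8)
print('hub',(proj(S,R@np.array([-.02,0,.0027])+P0)-[365,220]+.44)*8)
E
```

```text
60 3.383887460794365 [2.03166403 3.71610051] [ 0.2 -0.1 -0.1  0.1 -0.1 -0.1]
65 2.589250171038486 [1.72386569 5.4989357 ] [-0.1  0.1 -0.1 -0.5  0.2  0.4]
-10 [150.06822922 361.75074063]
0 [141.4635192  353.79525729]
10 [133.11893209 343.02387463]
hub [139.93095526 259.69455601]
```

```bash
python3 - <<'E'
from h import *
plan([(.477,.283,.2,-11.9),(.477,.283,.07,-11.9)],-1,step=3.6)
E
```

```text
[[[3.42, -1.06, 0.18, np.float64(1.6), -1], [3.39, -1.16, 0.18, np.float64(1.6), -1], [3.36, -1.25, 0.18, np.float64(1.6), -1], [3.32, -1.34, 0.18, np.float64(1.5), -1], [3.28, -1.43, 0.18, np.float64(1.6), -1], [3.24, -1.52, 0.19, np.float64(1.5), -1], [3.2, -1.61, 0.18, np.float64(1.6), -1], [3.16, -1.69, 0.19, np.float64(1.5), -1]]]
[[[3.12, -1.78, 0.18, np.float64(1.6), -1], [3.06, -1.86, 0.19, np.float64(1.5), -1], [-0.0, 0.0, 3.25, np.float64(0.0), -1], [-0.0, 0.0, 3.25, np.float64(0.0), -1], [-0.0, 0.0, 3.25, np.float64(0.0), -1], [-0.0, 0.0, 3.25, np.float64(0.0), -1], [0, 0, 0, 0, -1], [0, 0, 0, 0, -1]]]
end [0.477 0.283 0.07 ] -11.9
```

Call:
drive_tool(commands=[[[3.4,-1.1,0.2,1.6,-1],[3.4,-1.2,0.2,1.6,-1],[3.4,-1.2,0.2,1.6,-1],[3.3,-1.3,0.2,1.5,-1],[3.3,-1.4,0.2,1.6,-1],[3.2,-1.5,0.2,1.5,-1],[3.2,-1.6,0.2,1.6,-1],[3.2,-1.7,0.2,1.5,-1]]])

```text
clock: 16.5
tool_pos: [0.5026, 0.2173, 0.2023]
tcp_rot: [[0.154, 0.988, -0.002], [0.988, -0.154, -0.001], [-0.001, -0.002, -1.0]]
wrist_force: [0.5, 0.3, 0.2]
finger_gap: 0.999
```

Call:
drive_tool(commands=[[[3.1,-1.8,0.2,1.6,-1],[3.1,-1.9,0.2,1.5,-1],[0,0,3.2,0,-1],[0,0,3.2,0,-1],[0,0,3.2,0,-1],[0,0,2,0,-1],[0,0,0,0,-1],[0,0,0,0,-1]]])

```text
clock: 17.17
tool_pos: [0.4767, 0.2828, 0.082]
tcp_rot: [[0.206, 0.979, -0.004], [0.979, -0.206, -0.002], [-0.003, -0.003, -1.0]]
wrist_force: [0.1, 0.1, 0.9]
finger_gap: 0.996
```

```bash
python3 - <<'E'
from h import *
o=robot.get_obs();print(o['tool_pos'],o['tcp_rot'][:,1],o['q'].round(2))
c=cap('side','s8');P=np.array([.605,-.0475,.0877]);print(ang('s8',P)[1])
p=o['tool_pos'];R=R2(np.radians(-11.9))
for h in(.009,):print('tipmid',proj(c,p-[0,0,.004]))
cv2.imwrite('pics/c8.png',crop('s8',270,170,80,85,7))
plan([(.477,.283,.03,-11.9)],-1)
E
```

```text
[0.47670891 0.28282694 0.08199959] [ 0.97862369 -0.2056365  -0.00305022] [0.51 0.57 1.88 0.   0.7  0.72]
[44, 119, 181, 244]
tipmid [305.89882103 206.296849  ]
[[[-0.03, -0.03, 2.67, np.float64(0.0), -1], [-0.02, -0.04, 2.67, np.float64(0.0), -1], [0, 0, 0, 0, -1], [0, 0, 0, 0, -1], [0, 0, 0, 0, -1], [0, 0, 0, 0, -1], [0, 0, 0, 0, -1], [0, 0, 0, 0, -1]]]
end [0.477 0.283 0.03 ] -11.9
```

View pics/c8.png

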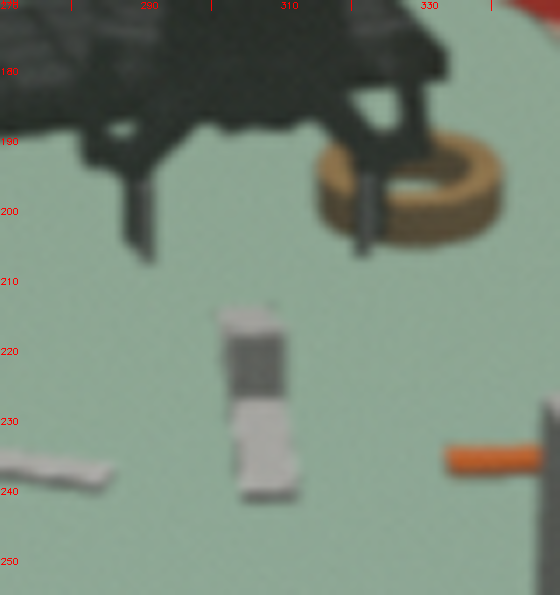

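Call:
drive_tool(commands=[[[0,0,2.0,0,-1],[0,0,2.0,0,-1],[0,0,1.2,0,-1],[0,0,0,0,0],[0,0,0,0,0.4],[0,0,0,0,1],[0,0,0,0,1],[0,0,0,0,1]]], force=30)

```text
clock: 17.88
tool_pos: [0.4785, 0.2838, 0.0326]
tcp_rot: [[0.206, 0.979, 0.002], [0.979, -0.206, 0.001], [0.001, 0.001, -1.0]]
wrist_force: [-0.5, -0.0, 0.2]
finger_gap: 0.301
```

Call:
drive_tool(commands=[[[0,0,0,0,1],[0,0,0,0,1],[0,0,0,0,1],[0,0,0,0,1],[0,0,-0.5,0,1],[0,0,-1,0,1],[0,0,-1.5,0,1],[0,0,-1.5,0,1]]])

```text
clock: 18.55
tool_pos: [0.4775, 0.2833, 0.0774]
tcp_rot: [[0.206, 0.979, -0.001], [0.979, -0.206, -0.0], [-0.001, -0.001, -1.0]]
wrist_force: [-0.2, 0.4, -0.8]
finger_gap: 0.269
```

```bash
python3 - <<'E'
from h import *
plan([(.49,.22,.19,-9),(.5533,-.0745,.19,3.8)],1,step=3)
E
```

```text
[[[-1.19, 0.5, -2.25, np.float64(-0.6), 1], [-1.19, 0.49, -2.25, np.float64(-0.6), 1], [-1.2, 0.48, -2.25, np.float64(-0.6), 1], [-1.2, 0.47, -2.25, np.float64(-0.5), 1], [-1.21, 0.46, -2.26, np.float64(-0.6), 1], [-2.55, 0.99, 0.0, np.float64(-1.2), 1], [-2.57, 0.93, 0.0, np.float64(-1.2), 1], [-2.59, 0.88, 0.0, np.float64(-1.2), 1]]]
[[[-2.61, 0.82, 0.0, np.float64(-1.1), 1], [-2.63, 0.77, 0.0, np.float64(-1.2), 1], [-2.64, 0.72, 0.0, np.float64(-1.1), 1], [-2.66, 0.67, 0.0, np.float64(-1.2), 1], [-2.67, 0.61, 0.0, np.float64(-1.1), 1], [-2.68, 0.56, 0.0, np.float64(-1.2), 1], [-2.69, 0.5, 0.0, np.float64(-1.1), 1], [-2.71, 0.46, 0.0, np.float64(-1.2), 1]]]
end [ 0.5533 -0.0745  0.19  ] 3.8
```

Call:
drive_tool(commands=[[[-1.2,0.5,-2.2,-0.6,1],[-1.2,0.5,-2.3,-0.6,1],[-1.2,0.5,-2.3,-0.6,1],[-1.2,0.5,-2.3,-0.6,1],[-1.2,0.5,-2.3,-0.6,1],[-2.5,1.0,0,-1.2,1],[-2.6,0.9,0,-1.2,1],[-2.6,0.9,0,-1.2,1]]])

```text
clock: 19.22
tool_pos: [0.5089, 0.1389, 0.1921]
tcp_rot: [[0.09, 0.996, 0.002], [0.996, -0.09, 0.0], [0.001, 0.002, -1.0]]
wrist_force: [0.1, -0.2, -1.8]
finger_gap: 0.273
```

Call:
drive_tool(commands=[[[-2.6,0.8,0,-1.1,1],[-2.6,0.8,0,-1.2,1],[-2.6,0.7,0,-1.1,1],[-2.6,0.7,0,-1.2,1],[-2.6,0.6,0,-1.1,1],[-2.6,0.6,0,-1.2,1],[-2.0,0.5,0,-1.1,1],[-1.0,0.2,0,-1.2,1]]])

```text
clock: 19.88
tool_pos: [0.5527, -0.05, 0.1915]
tcp_rot: [[-0.068, 0.998, 0.001], [0.998, 0.068, -0.001], [-0.001, 0.001, -1.0]]
wrist_force: [-0.1, -0.4, -1.5]
finger_gap: 0.272
```

```bash
python3 - <<'E'
from h import *
plan([(.5533,-.0745,.15,3.8)],1,step=2)
E
```

```text
[[[-0.82, -0.03, 1.38, np.float64(0.0), 1], [-0.81, -0.04, 1.38, np.float64(0.0), 1], [-0.82, -0.03, 1.39, np.float64(0.1), 1], [0, 0, 0, 0, 1], [0, 0, 0, 0, 1], [0, 0, 0, 0, 1], [0, 0, 0, 0, 1], [0, 0, 0, 0, 1]]]
end [ 0.5533 -0.0745  0.15  ] 3.8
```

Call:
drive_tool(commands=[[[-1.2,0,0,0.2,1],[-1.2,0,0,0,1],[-0.1,0,1.5,0,1],[0,0,1.5,0,1],[0,0,1.0,0,1],[0,0,0.5,0,1],[0,0,0,0,1],[0,0,0,0,1]]])

```text
clock: 20.55
tool_pos: [0.5539, -0.0724, 0.1456]
tcp_rot: [[-0.065, 0.998, -0.0], [0.998, 0.065, 0.0], [0.0, -0.0, -1.0]]
wrist_force: [0.2, -0.3, -0.5]
finger_gap: 0.276
```

```bash
python3 - <<'E'
from h import *
o=robot.get_obs();print(o['tool_pos'],o['wrist_force'],o['wrist_torque'])
c=cap('side','s9');cap('top','t9');P=np.array([.605,-.0475,.0877]);print(ang('s9',P)[1])
a=crop('s9',340,200,70,100,6);b=crop('t9',300,150,76,120,5)
o=np.zeros((600,800,3),np.uint8);o[:600,:420]=a;o[:600,420:]=b[:600,:380];cv2.imwrite('pics/c9.png',o)
E
```

```text
[ 0.55385571 -0.07240372  0.1456106 ] [ 0.15630911 -0.33767848 -0.48588444] [-0.0231904  -0.04711773  0.01563984]
[118, 169, 243, 302, 351]
```

View pics/c9.png

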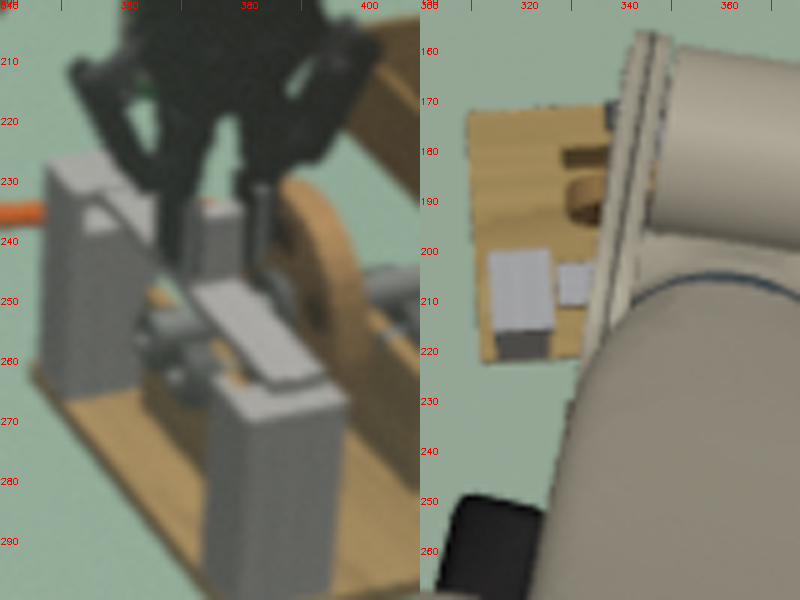

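```bash
python3 - <<'E'
from h import *
for f in('t9','top0'):
    im=cv2.imread('pics/'+f+'.png').astype(int)
    for u in(316,318,320,322,324,329,330,331,332):
        print(f,u,[int(x) for x in im[196:222,u].sum(1)//3],[int(x) for x in (im[196:222,u,2]-im[196:222,u,0])])
T=cal('t9')
for s in((-53,80,120),(-53-22,80,120),(-53+22,80,120)):print(s,proj(T,R2(.066)@(np.array(s)/1000)+[.6045,-.047,0]))
o=robot.get_obs()['tool_pos']
for d in(-12,0,12):print('bar',d,proj(T,R2(.066)@np.array([d/1000,.07,0])+[o[0],o[1],.1216]))
E
```

```text
t9 316 [119, 121, 124, 130, 150, 161, 162, 161, 161, 162, 161, 161, 161, 162, 162, 162, 161, 162, 162, 153, 107, 75, 74, 74, 74, 73] [65, 67, 69, 55, 19, -2, -3, -3, -3, -3, -4, -4, -2, -3, -3, -3, -3, -3, -3, -2, 1, 5, 5, 4, 5, 9]
t9 318 [118, 122, 123, 130, 151, 163, 163, 163, 163, 163, 163, 162, 162, 162, 162, 162, 162, 162, 161, 149, 93, 74, 75, 74, 74, 78] [66, 68, 69, 55, 19, -3, -3, -3, -2, -3, -3, -3, -4, -3, -3, -3, -3, -3, -3, -1, 2, 5, 5, 5, 5, 9]
t9 320 [120, 122, 123, 134, 156, 162, 162, 162, 162, 162, 162, 163, 163, 163, 163, 163, 164, 164, 164, 151, 88, 75, 73, 74, 75, 79] [67, 69, 69, 47, 7, -3, -3, -3, -3, -3, -3, -3, -3, -3, -4, -3, -3, -3, -3, -2, 3, 5, 5, 5, 6, 9]
t9 322 [119, 123, 125, 134, 156, 162, 162, 162, 162, 162, 161, 162, 161, 161, 162, 161, 161, 161, 161, 148, 74, 74, 74, 74, 75, 84] [66, 68, 68, 47, 8, -3, -3, -3, -3, -3, -3, -3, -3, -2, -3, -3, -2, -3, -3, -2, 5, 4, 4, 5, 5, 7]
t9 324 [120, 123, 124, 139, 163, 164, 164, 163, 163, 164, 163, 163, 163, 163, 163, 163, 163, 163, 161, 143, 74, 74, 74, 75, 75, 86] [67, 68, 69, 39, -2, -3, -3, -3, -4, -3, -3, 
[... 2685 characters left out ...]
124, 123, 122, 122, 122, 124, 124, 126, 125, 117, 81, 54, 57, 83, 123, 124, 126, 127, 125, 125, 126, 128, 130, 124, 108] [67, 68, 69, 69, 69, 68, 68, 69, 69, 69, 66, 50, 35, 38, 53, 69, 69, 69, 69, 69, 69, 69, 70, 71, 67, 20]
top0 332 [122, 123, 123, 123, 123, 123, 123, 124, 125, 125, 115, 70, 55, 57, 83, 123, 124, 126, 127, 126, 125, 127, 129, 131, 121, 105] [67, 69, 68, 69, 68, 68, 68, 69, 69, 69, 66, 45, 35, 37, 52, 69, 69, 71, 70, 69, 69, 70, 70, 70, 68, 17]
(-53, 80, 120) [321.12229226 207.10805751]
(-75, 80, 120) [321.60503021 214.99578723]
(-31, 80, 120) [320.64113414 199.24614146]
bar -12 [333.03620391 210.13332441]
bar 0 [332.76244765 205.83173503]
bar 12 [332.48918083 201.53783635]
```

Call:
drive_tool(commands=[[[-0.2,-0.17,0,0,1],[0,0,0.3,0,1],[0,0,0.2,0,1],[0,0,0.1,0,1],[0,0,0,0,1],[0,0,0,0,1],[0,0,0,0,1],[0,0,0,0,1]]], force=25)

```text
clock: 21.32
tool_pos: [0.5524, -0.0747, 0.1395]
tcp_rot: [[-0.065, 0.998, 0.0], [0.998, 0.065, -0.0], [-0.0, 0.0, -1.0]]
wrist_force: [-0.6, 1.0, -1.2]
finger_gap: 0.275
```

Call:
drive_tool(commands=[[[0,0,0.1,0,1],[0,0,0,0,1],[0,0,0,0,1],[0,0,0.1,0,1],[0,0,0,0,1],[0,0,0,0,1],[0,0,0,0,1],[0,0,0,0,1]]])

```text
clock: 21.98
tool_pos: [0.5525, -0.0745, 0.1378]
tcp_rot: [[-0.065, 0.998, 0.0], [0.998, 0.065, 0.0], [0.0, 0.0, -1.0]]
wrist_force: [-0.3, 2.7, 3.1]
finger_gap: 0.277
```

Call:
drive_tool(commands=[[[0,0,0.1,0,1],[0,0,0,0,1],[0,0,0.1,0,1],[0,0,0,0,1],[0,0,0.1,0,1],[0,0,0,0,1],[0,0,0,0,1],[0,0,0,0,1]]])

```text
clock: 22.65
tool_pos: [0.5525, -0.0744, 0.1347]
tcp_rot: [[-0.065, 0.998, 0.0], [0.998, 0.065, 0.0], [0.0, 0.0, -1.0]]
wrist_force: [-0.6, 4.3, 5.3]
finger_gap: 0.268
```

Call:
drive_tool(commands=[[[0,0,0.1,0,1],[0,0,0,0,1],[0,0,0.1,0,1],[0,0,0,0,1],[0,0,0.1,0,1],[0,0,0,0,1],[0,0,0,0,1],[0,0,0,0,1]]])

```text
clock: 23.32
tool_pos: [0.5525, -0.0743, 0.1317]
tcp_rot: [[-0.065, 0.998, 0.0], [0.998, 0.065, 0.0], [0.0, 0.0, -1.0]]
wrist_force: [-0.3, 5.1, 4.5]
finger_gap: 0.273
```

```bash
python3 - <<'E'
from h import *
o=robot.get_obs();print(o['tool_pos'],o['wrist_force'],o['wrist_torque'],o['finger_gap'])
cap('side','s10');P=np.array([.605,-.0475,.0877]);print(ang('s10',P)[1])
cv2.imwrite('pics/c10.png',np.hstack([crop('s9',345,225,55,60,7),crop('s10',345,225,55,60,7)]))
E
```

```text
[ 0.55247695 -0.07432643  0.13166765] [-0.30083587  5.13595177  4.52831975] [0.57270607 0.0080723  0.00542544] 0.27321905179417305
[86, 116, 169, 243, 323]
```

View pics/c10.png

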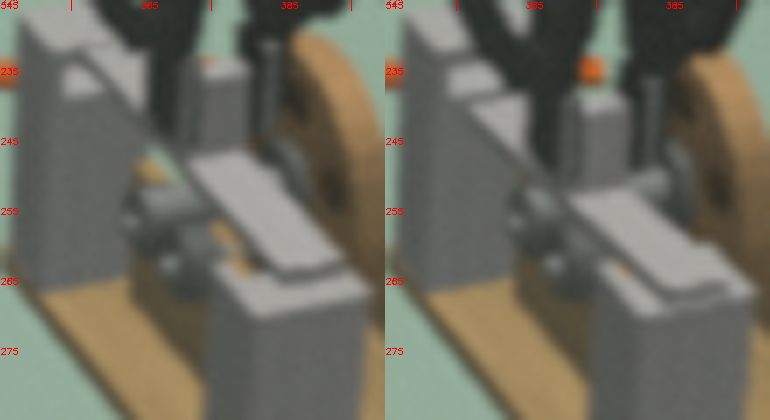

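Call:
drive_tool(commands=[[[0,0,-0.35,0,1],[0,0,-0.3,0,1],[0,0,-0.3,0,1],[0,0,0,0,1],[0,0,0,0,1],[0,0,0,0,1],[0,0,0,0,1],[0,0,0,0,1]]])

```text
clock: 24.03
tool_pos: [0.5522, -0.0747, 0.1409]
tcp_rot: [[-0.065, 0.998, -0.0], [0.998, 0.065, 0.0], [0.0, -0.0, -1.0]]
wrist_force: [-0.4, 0.2, -1.6]
finger_gap: 0.273
```

```bash
python3 - <<'E'
from h import *
o=robot.get_obs();p=o['tool_pos'];print(p,o['wrist_force'],o['wrist_torque'])
c=cap('side','s11')
# measured bar end top edge vs model: tail end top centre for tilts
st=lambda w:R2(-.066)@(w-[.6045,-.047,0]);print('stand',st(p))
im=cv2.imread('pics/s11.png').astype(int)
for tl in(0,3,5,7):
    t=np.radians(tl);out=[]
    for q in((0,-.085,.008-.030),(0,-.085,-.030),(0,-.045,.008-.030),(0,-.006,.010)):
        y=q[1]*np.cos(-t)-q[2]*np.sin(-t);z=q[1]*np.sin(-t)+q[2]*np.cos(-t)
        out.append(proj(c,R2(.066)@np.array([0,y,z])+p+[0,0,-.002]).round(1).tolist())
    print(tl,out)
for u in(378,380,382,384,386):print(u,[int(x) for x in im[240:275,u].sum(1)//3])
E
```

```text
[ 0.55218517 -0.07474657  0.14086035] [-0.38575258  0.1802048  -1.57730736] [0.01788295 0.0519518  0.01436743]
stand [-0.05403087 -0.02423589  0.14086035]
0 [[389.9, 265.4], [389.7, 268.3], [382.5, 257.4], [376.3, 238.6]]
3 [[390.2, 264.0], [390.1, 267.0], [382.7, 256.8], [376.2, 238.4]]
5 [[390.4, 263.1], [390.3, 266.1], [382.9, 256.3], [376.1, 238.3]]
7 [[390.6, 262.1], [390.5, 265.1], [383.0, 255.9], [376.1, 238.2]]
378 [99, 98, 99, 98, 100, 100, 100, 100, 115, 154, 166, 166, 165, 167, 165, 161, 144, 112, 95, 108, 123, 122, 133, 147, 156, 150, 131, 109, 92, 84, 83, 84, 82, 83, 84]
380 [66, 64, 66, 65, 67, 66, 73, 76, 92, 135, 159, 166, 166, 165, 165, 166, 166, 161, 143, 111, 93, 88, 91, 115, 144, 160, 162, 161, 143, 120, 94, 86, 86, 86, 83]
382 [68, 66, 68, 69, 68, 66, 61, 58, 79, 123, 142, 150, 161, 165, 166, 165, 164, 166, 167, 160, 140, 105, 79, 92, 140, 161, 164, 166, 165, 153, 116, 96, 95, 94, 95]
384 [60, 59, 62, 62, 73, 77, 68, 60, 73, 105, 121, 119, 127, 146, 163, 168, 166, 166, 166, 166, 165, 157, 133, 103, 112, 140, 161, 164, 160, 140, 107, 97, 96, 95, 96]
386 [49, 54, 60, 64, 69, 83, 93, 92, 85, 76, 72, 70, 68, 84, 127, 159, 167, 167, 166, 166, 165, 165, 157, 122, 104, 121, 156, 164, 158, 126, 100, 96, 95, 96, 96]
```

Call:
drive_tool(commands=[[[0.3,0,0,0,1],[0.3,0,0,0,1],[0.3,0,0,0,1],[0.2,0,0,0,1],[0.2,0,0,0,1],[0,0,0,0,1],[0,0,0,0,1],[0,0,0,0,1]]])

```text
clock: 24.75
tool_pos: [0.5515, -0.0617, 0.141]
tcp_rot: [[-0.065, 0.998, 0.0], [0.998, 0.065, -0.0], [-0.0, 0.0, -1.0]]
wrist_force: [-0.8, -0.3, -1.4]
finger_gap: 0.274
```

Call:
drive_tool(commands=[[[0.3,0,0,0,1],[0.3,0,0,0,1],[0.3,0,0,0,1],[0.2,0,0,0,1],[0.1,0,0,0,1],[0,0,0,0,1],[0,0,0,0,1],[0,0,0,0,1]]])

```text
clock: 25.42
tool_pos: [0.5507, -0.0498, 0.141]
tcp_rot: [[-0.065, 0.998, 0.0], [0.998, 0.065, -0.0], [-0.0, -0.0, -1.0]]
wrist_force: [-0.1, 0.3, -1.3]
finger_gap: 0.277
```

Call:
drive_tool(commands=[[[0,0,0.2,0,1],[0,0,0.1,0,1],[0,0,0.1,0,1],[0,0,0.1,0,1],[0,0,0.1,0,1],[0,0,0,0,1],[0,0,0,0,1],[0,0,0,0,1]]])

```text
clock: 26.08
tool_pos: [0.551, -0.0499, 0.1353]
tcp_rot: [[-0.065, 0.998, 0.001], [0.998, 0.065, -0.0], [-0.0, 0.001, -1.0]]
wrist_force: [0.3, -3.4, 4.0]
finger_gap: 0.276
```

Call:
drive_tool(commands=[[[0,0,0.1,0,1],[0,0,0,0,1],[0,0,0.1,0,1],[0,0,0,0,1],[0,0,0.1,0,1],[0,0,0,0,1],[0,0,0,0,1],[0,0,0,0,1]]])

```text
clock: 26.75
tool_pos: [0.5507, -0.0497, 0.132]
tcp_rot: [[-0.065, 0.998, -0.0], [0.998, 0.065, 0.0], [0.0, -0.0, -1.0]]
wrist_force: [-0.2, -3.2, 3.8]
finger_gap: 0.272
```

Call:
drive_tool(commands=[[[0,0,0.1,0,1],[0,0,0,0,1],[0,0,0.05,0,1],[0,0,0,0,1],[0,0,0.05,0,1],[0,0,0,0,1],[0,0,0,0,1],[0,0,0,0,1]]])

```text
clock: 27.42
tool_pos: [0.5506, -0.0498, 0.1302]
tcp_rot: [[-0.065, 0.998, -0.0], [0.998, 0.065, -0.0], [-0.0, -0.0, -1.0]]
wrist_force: [-0.1, -3.7, 6.4]
finger_gap: 0.274
```

Call:
drive_tool(commands=[[[0,0,0.05,0,1],[0,0,0,0,1],[0,0,0.05,0,1],[0,0,0,0,1],[0,0,0.05,0,1],[0,0,0,0,1],[0,0,0,0,1],[0,0,0,0,1]]])

```text
clock: 28.08
tool_pos: [0.5507, -0.0498, 0.1301]
tcp_rot: [[-0.065, 0.998, 0.0], [0.998, 0.065, -0.0], [-0.0, 0.0, -1.0]]
wrist_force: [-4.1, -2.9, 20.9]
finger_gap: 0.275
```

```bash
python3 - <<'E'
from h import *
o=robot.get_obs();p=o['tool_pos'];print(p,o['wrist_force'],o['wrist_torque'])
c=cap('side','s12');print(ang('s12',np.array([.605,-.0475,.0877]))[1])
E
```

```text
[ 0.55065933 -0.04975803  0.13008532] [-4.14024694 -2.93767171 20.86327499] [-0.0461886   0.95782449 -0.01825421]
[117, 181, 243, 355]
```

Call:
drive_tool(commands=[[[0,0,-0.1,0,1],[0,0,0,0,0.2],[0,0,0,0,0],[0,0,0,0,0],[0,0,0,0,0],[0,0,0,0,0],[0,0,0,0,0],[0,0,0,0,0]]])

```text
clock: 28.8
tool_pos: [0.5506, -0.0497, 0.1293]
tcp_rot: [[-0.065, 0.998, -0.0], [0.998, 0.065, 0.0], [0.0, -0.0, -1.0]]
wrist_force: [0.5, 0.7, 0.3]
finger_gap: 0.499
```

Call:
drive_tool(commands=[[[0,0,-0.5,0,0],[0,0,-1,0,0],[0,0,-2,0,0],[0,0,-3,0,0],[0,0,-3,0,0],[0,0,-2,0,0],[0,0,0,0,0],[0,0,0,0,0]]])

```text
clock: 29.47
tool_pos: [0.5515, -0.0498, 0.2467]
tcp_rot: [[-0.065, 0.998, 0.004], [0.998, 0.065, -0.0], [-0.001, 0.004, -1.0]]
wrist_force: [-0.2, 0.3, 0.2]
finger_gap: 0.504
```

Call:
drive_tool(commands=[[[3,-3,0,0,0],[3,-3,0,0,0],[3,-3,0,0,0],[3,-3,0,0,0],[2,-2,0,0,0],[0,0,0,0,0],[0,0,0,0,0],[0,0,0,0,0]]])

```text
clock: 30.13
tool_pos: [0.4044, 0.0788, 0.2443]
tcp_rot: [[-0.066, 0.998, -0.0], [0.998, 0.066, -0.0], [-0.0, -0.0, -1.0]]
wrist_force: [-0.2, 0.1, -0.1]
finger_gap: 0.5
```

```bash
python3 - <<'E'
from h import *
o=robot.get_obs();p=o['tool_pos'];print(p,o['wrist_force'],o['clock'])
s=cap('side','s13');t=cap('top','t13');P=np.array([.605,-.0475,.0877])
print(ang('s13',P)[1],fitang('s13',a0=0),fitang('s7',a0=0))
it=cv2.imread('pics/t13.png').astype(int);i0=cv2.imread('pics/top0.png').astype(int);im=cv2.imread('pics/s13.png').astype(int)
st=lambda q:R2(.066)@(np.array(q)/1000)+[.6045,-.047,0]
# expected bar top edges at stand y=40 and -60 in top view
for y in(40,-50,-80):
    e=[proj(t,st((x,y,106))) for x in(-65,-53,-41)];u=int(round(e[1][0]));print('y',y,'exp edges',[round(float(k[1]),1) for k in e],'col',u,[int(v) for v in it[196:220,u].sum(1)//3])
# bystanders: image change outside arm
d=np.abs(it-i0).sum(2)
print('change px',{n:int((d[y:y+40,x:x+40]>60).sum()) for n,x,y in(('mouse',294,247),('carton?',470,157),('tape',155,175),('glue',205,145),('rabbit',420,140),('screw',362,240),('small bar',220,262),('orange',250,175))})
for y in(-84,-60,-30,30,60):
    for z in(106,):print('side',y,proj(s,st((-53,y,z))).round(1))
def line(a,b,n=24):
    pts=np.linspace(a,b,n);return [int(im[int(round(v)),int(round(u))].sum()//3) for u,v in pts]
cv2.imwrite('pics/c13.png',crop('s13',340,220,70,70,8))
E
```

```text
[0.40435083 0.07883565 0.24433224] [-0.15411156  0.08039848 -0.09319826] 30.1333
[119, 181, 243, 355] (array([1.7, 0.6, 3.7]), np.float64(23.6)) (array([2.3, 0.6, 3.3]), np.float64(21.0))
y 40 exp edges [211.4, 207.1, 202.9] col 336 [112, 124, 124, 124, 124, 123, 124, 134, 153, 159, 160, 162, 160, 160, 159, 154, 132, 123, 127, 127, 126, 128, 130, 129]
y -50 exp edges [209.4, 205.1, 200.9] col 368 [126, 125, 125, 122, 118, 129, 153, 163, 164, 165, 164, 163, 162, 163, 153, 121, 126, 121, 120, 124, 127, 130, 121, 108]
y -80 exp edges [208.8, 204.5, 200.2] col 379 [128, 145, 156, 142, 147, 156, 155, 152, 159, 161, 161, 163, 166, 158, 125, 161, 150, 93, 73, 73, 74, 74, 108, 153]
change px {'mouse': 845, 'carton?': 0, 'tape': 0, 'glue': 0, 'rabbit': 0, 'screw': 0, 'small bar': 0, 'orange': 0}
side -84 [385.3 264.1]
side -60 [380.9 259.3]
side -30 [375.7 253.5]
side 30 [365.6 242.5]
side 60 [360.8 237.3]
```

```bash
python3 - <<'E'
from h import *
a=cv2.imread('pics/s13.png').astype(int);b=cv2.imread('pics/side0.png').astype(int);s=cal('s13')
st=lambda q:R2(.066)@(np.array(q)/1000)+[.6045,-.047,0]
for z in(98,106,114):print(z,[proj(s,st((x,y,z))).round(1).tolist() for x,y in((-65,-86),(-41,-86),(-65,-91),(-53,-109))])
for u in(381,383,385,387):
    print(u,'now',[int(x) for x in a[250:274,u].sum(1)//3]);print(u,'old',[int(x) for x in b[250:274,u].sum(1)//3])
print('mouse side',int((np.abs(a-b).sum(2)[255:280,275:322]>60).sum()))
E
```

```text
98 [[381.0, 268.2], [389.8, 266.4], [381.9, 269.2], [389.7, 272.0]]
106 [[381.2, 265.4], [390.1, 263.6], [382.1, 266.4], [389.9, 269.2]]
114 [[381.4, 262.5], [390.3, 260.8], [382.3, 263.5], [390.1, 266.3]]
381 now [126, 123, 112, 112, 129, 154, 165, 166, 167, 166, 163, 163, 164, 157, 119, 119, 150, 161, 158, 141, 107, 90, 89, 89]
381 old [153, 153, 152, 140, 129, 127, 128, 129, 129, 131, 130, 125, 121, 126, 145, 159, 161, 164, 158, 140, 108, 90, 89, 89]
383 now [131, 121, 103, 88, 78, 88, 120, 145, 158, 164, 164, 165, 165, 152, 122, 127, 154, 162, 160, 145, 113, 96, 96, 96]
383 old [155, 152, 143, 131, 128, 129, 130, 126, 128, 128, 129, 131, 129, 136, 155, 162, 162, 162, 160, 147, 112, 95, 96, 97]
385 now [94, 92, 82, 74, 65, 59, 61, 76, 109, 141, 158, 164, 159, 129, 115, 141, 160, 162, 156, 132, 102, 96, 94, 95]
385 old [154, 151, 140, 131, 127, 129, 129, 129, 129, 128, 126, 128, 133, 146, 158, 160, 162, 161, 155, 131, 105, 95, 95, 95]
387 now [78, 76, 71, 67, 63, 63, 59, 61, 65, 79, 103, 134, 148, 123, 124, 153, 162, 161, 152, 116, 95, 94, 96, 95]
387 old [150, 140, 130, 126, 129, 129, 129, 129, 131, 129, 129, 125, 134, 152, 160, 161, 162, 161, 151, 117, 96, 95, 95, 97]
mouse side 0
```

```bash
python3 -c "
from plant import robot
print(robot.job_done(), robot.get_obs()['clock'])"
```

```text
the job is handed in; nothing more can be done
the job is handed in; nothing more can be done
```

The job is handed in at about 30 s on the clock, inside the 67 s limit. The wheel is on the rollers with its lug down, and the keeper bar is fitted flat over the axle. No verdict is reported, so the results below are my own checks.

**Wheel:** I pinched the rim, lifted it from the dock and laid the axle on the rollers without it swinging in the grip. It settled about 27° short. Two light drags of the closed fingertips along the top of the rim brought the lug down.

**Keeper:** I picked up the larger silver bar by the 24 mm faces of its tab, not the 12 mm faces you suggested, so that it could pivot in the pinch. Pressing its tail end on the stop wall tilted it about 5°. I then slid the hook end under the lip and swung the tail down until it stopped hard.

**Last checks:**
- **Lug angle:** it reads about 1–2° from straight down, with roughly 3° uncertainty. One of my estimates gave up to 3°. The reading stayed the same before and after fitting the keeper and after release.
- **Keeper height:** the tool stopped at 130 mm, and the bar's underside is 32 mm below that, which gives the seat height of 98 mm. The turning moment along the bar was near zero, so both ends appear to be resting.
- **Keeper position:** its edges in the top view match the expected place within about 1 pixel (roughly 2–3 mm). From the side, the tail sits about 16 mm lower than when it was tilted, although that end was hard to read.
- **Other things:** the tape roll, glue bottle, rabbit, screwdriver and the look-alike bars I checked (small grey and orange) are unchanged in the top view. The mouse was hidden by the arm there but unchanged in the side view. The patch I checked for the carton is also unchanged, but I was not certain that object is the carton.
- **Forces:** the highest wrist force I saw was about 21 N.

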